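Feed a relay module to the stop of a test jig

TASK

Pick up the yellow push stick and use it, not the fingers, to slide the small relay module through the covered guide channel of the test jig until it sits fully home against the brass screw of the red stop, feeling for the contact because the screw is reset each time, and keep it pressed there with a steady, moderate push (about 14 N on the stick) for a second, never shoving the module with more than 19 N. Then draw the stick out and lay it back upright on its tray, leaving the module home and the boards, bin and bottle undisturbed.

Things in the scene. Friction and masses are not known exactly. Their poses are not given: they have to be found in the camera images.
- jig: Test jig fixed to the bench: grey base plate 290 x 74 mm, 8 mm thick, carrying an aluminium guide channel. Its x axis is the feed direction, z up. Origin: at bench level on the centre line, under the channel mouth; the base spans x = -130 to +160 mm. The sliding floor is 8 mm above the origin. x = -130 to -45 mm: open lead-in, 54 mm wide between curbs 20 mm above the bench.
- channel_mouth (a point): Mouth of the channel, on its floor, centre line (8 mm above the bench). In the 50 mm before it a funnel (walls to 20 mm above the bench) narrows from about 50 to 30 mm; for 160 mm beyond it the straight channel is 30 mm wide, its walls end 26 mm above the bench.
- cover_top (a point): Centre of the top of the clear plastic cover (90 x 70 x 4 mm, with a 12 mm sight slot along its middle) over the channel, from 5 to 95 mm past the mouth; underside 26 mm, top 30 mm above the bench, so 18 mm free over the floor: the stick fits, fingers do not.
- roller_tip (a point): Innermost point of an orange sprung roller (radius 8 mm) in the +y channel wall, 75 mm past the mouth, standing 3.5 mm into the channel. The module pushes it 1.5 mm aside: a short bump of up to about 10 N on the stick, then a steady drag of 2 to 6 N. So a rise of force there is not yet the stop.
- stop: Red stop block clamped in the channel, 28.5 mm wide, 30 long, 16 high, black thumb screw on top. Axes like the jig's. Origin: bottom centre of its -x face, on the channel floor, 107 to 123 mm past the mouth. From this face a 13 mm brass stop screw stands out towards the mouth by 2 to 14 mm, set anew each time and not measured. Rigid: the push rises 3 N or more per mm.
- module: Relay module: black carrier, green board, three red relays; 56 mm long (x), 28 wide (y), carrier 10 mm high, corners bevelled 6 x 3 mm, relays to 15 mm, about 90 g. Origin: centre of the underside; z up. Starts in the lead-in, slightly askew, +x end towards the mouth. Home: its +x end face touches the stop screw, so its origin is 30 to 42 mm before the stop's origin.
- stick: Yellow push stick, about 120 g: flat shaft 18 mm wide, 12 mm high, x = -25 to +140 mm; at its rear an upright handle 45 mm long (x = -22.5 to +22.5), 18 mm wide (y), to 56 mm above the underside. Origin: underside, below the handle's middle; x points to the black pushing tip at +140 mm; z up. Grip the handle across its 18 mm from above, about 38 mm above the underside.
- stick_tip (a point): Bottom centre of the stick's pushing end face, 140 mm along x from the stick's origin.
- tray: Fixed shallow stick tray: black rubber floor 3 mm above the bench, 230 x 90 mm, blue rim 6 mm high. Origin at bench level on the centre line; inside from x = -57 to +167 mm, y = -42 to +42 mm. The stick starts on it, its origin near the tray's origin, pointing along the tray's x; it must end standing on its underside the same way, within the rim.
- board_far: Bystander: finished green circuit board lying beyond the jig, 90 x 60 mm, 16 mm high with parts. Origin: centre of the underside. Leave alone.
- board_right: Bystander: finished green circuit board lying to the robot's right, 90 x 60 mm, 16 mm high with parts. Origin: centre of the underside. Leave alone.
- bin: Bystander: open green parts bin with red relays, 160 x 100 x 70 mm, on the robot's left. Origin: centre of the underside. Leave alone.
- bottle: Bystander: white bottle with a red cap, 36 mm in diameter, 100 mm high, on the robot's right. Origin: centre of the underside. Leave alone.

How it is judged (in metres and radians):
On the way, in this order (a step that is already met when the one before it is completed fails the run):
1. the stick is lifted off its tray (height (world z) of stick above 0.007 m and contact force between the fingers and stick above 1 N), for 0.2 s.
2. the stick presses the module against the stop screw (at least 6 N on the stop, for 0.8 s) (contact force between module and stop above 6 N and contact force between stick and module above 4 N and x of module in the frame of stop between -0.044 and -0.0275 m and y of module in the frame of stop between -0.004 and 0.004 m and z of module in the frame of stop below 0.003 m and angle between the x axis of module and the x axis of jig, either way round below 0.08 rad), for 0.8 s.
At the end, for the whole second after the job is handed in: The module lies on the channel floor at the stop screw where it was pressed home (front face 0 to 16 mm before the stop block), straight in the channel (within 0.08 rad); the stick stands on its flat underside on the tray, inside the rim and tip towards the tray's +x end; both are at rest (x of module in the frame of stop between -0.044 and -0.0275 m and y of module in the frame of stop between -0.004 and 0.004 m and z of module in the frame of stop below 0.003 m and angle between the x axis of module and the x axis of jig, either way round below 0.08 rad and linear speed of each of module, stick below 0.01 m/s and x of stick in the frame of tray between -0.034 and 0.03 m and y of stick in the frame of tray between -0.032 and 0.032 m and x of stick_tip in the frame of tray between 0.1 and 0.168 m and y of stick_tip in the frame of tray between -0.033 and 0.033 m and z of stick_tip in the frame of tray below 0.007 m and z of stick in the frame of tray below 0.006 m and angle between stick's own z axis and vertical below 0.1 rad); the robot touches nothing.
It fails at once if the stick pushes the module with more than 19 N (contact force between stick and module above 19 N).
It fails at once if the fingers touch the module (contact force between the fingers and module above 0.5 N).
It fails at once if a bystander (either board, the bin or the bottle) is moved by more than 15 mm (distance of any of board_far, board_right, bin, bottle from where it was at the start of the episode above 0.015 m).
It also fails if it takes over 67 s, if anything falls off the work surface, if the arm or the gripper's body presses on something with over 40 N, if the wrist force passes 120 N, or if a joint passes its speed limit or range.

ROBOT

A 6-joint arm with a two-finger parallel gripper is mounted at the origin on the work surface. World frame = base frame: x ahead of the robot, y to its left, z up, the work surface at z = 0. Lengths are in m, angles in degrees, forces in N, time in s.
With the tool pointing down it reaches from about 0.3 to 0.75 m from the base axis. Payload 8.5 kg.
Tool frame: the origin (TCP) lies at the very end of the fingers, on their centre line; the grasp point (between the pads) lies 19 mm behind it (env.hold_point_z is the distance from the TCP to the grasp point, in m); z points along the fingers, y is the line along which they close (so a half turn about z gives the same grasp; the last joint's range is limited). The gripper opens to 85 mm and grips with 20 to 120 N. Pads are 22 mm wide; open, the fingers measure 114 mm over their backs; the gripper's body (76 mm by 85 mm) begins 54 mm behind the grasp point. The pads swing forward as they close: fully open they stand 13 mm farther back than shut.
Start: joints at [-88.081, 21.807, 74.336, -0, 83.858, -12.336], TCP at [0.135, -0.533, 0.199] pointing down, gripper open.
Joint ranges: [-178.18, 178.18], [-50.72, 133.34], [12.68, 142.11], [-81.47, 261.47], [9.98, 163.14], [-165.26, 165.26]. Speed limits (degrees/s): [136.94, 136.94, 180, 180, 180, 180].

INTERFACE

Orientations are given as a 3x3 rotation matrix whose columns are the frame's x, y, z axes.
In Python, from rig import env, optics gives the robot as it stands.
- The arm moves only by the shell command python3 -m jog 'ROWS' [OPENING] [FORCE]. ROWS is JSON, a list of rows, each an object with "linear": the shift along the tool's x, y, z in units of 40 mm (1.0 is 40 mm), a list of three; "roll": the turn about the tool's z in units of 5 degrees (1.0 is 5 degrees). A call has 1 to 12 rows; each row shifts and turns the commanded pose from where the row before left it, along the tool's axes as they then stand; what a row does not reach is not made up. A row lasts 1/12 s, in which the tool goes at most 41.7 mm and 7.16 degrees, less where a joint would pass 70% of its speed; a pose out of reach is approached as far as the arm can. A call is refused whole if a number of a shift passes 1 or a number of a turn 1, either way. A call with a gripper value outside its range is refused whole. OPENING is the opening, from -1 (shut) to 1 (fully open), set as the call begins (- or left out, the last holds). The fingers move at their own pace and stop on an object; FORCE is the grip in N (left out, the last holds). Time passes only in rows, so rows that do not move let the fingers close. It gives the time, the measured TCP pose, the force, the opening and the grip force at its end, in the units of the state.
- env.observe(): the state, without advancing time (a new reading comes with each control period).
- optics.get_image(name): name is "side" or "top" or "wrist"; returns the picture (400x640x3 uint8, red, green, blue); there is no depth.
- optics.calibration(name): a dict with "fov_y" (degrees; the focal length in pixels is half the picture's height over the tangent of half this angle, whatever the lens; pixels are square), "cx", "cy" (the principal point, pixels), "T" (4x4, takes a point from camera to world coordinates). Camera axes: x right, y down, z forward; pixel columns grow to the right and rows downward; lengths in m; the calibration is good to about 2 mm. A picture is of the moment at which its call begins: read the wrist's pose just before it. calibration takes no time and is no camera call; for the wrist camera it gives the pose at the moment of the call.
- env.close_job(): hands the job in; it is judged then, once.
The state is a dict: "time_s": time; "q": joint angles; "qvel": joint speeds; "joint_efforts": joint torques, N m; "position": TCP position; "tool_rot": TCP orientation; "ft_force": force on the tool from outside, world axes, zero at the start; "wrist_torque": the same for the moment, N m; "grip_width": finger opening in m; "gripper_force": force on a finger pad.
Only numpy, scipy, OpenCV 4.12 (cv2) and the standard library are available. Lean on these libraries where they do the work, as an engineer would, in place of code of your own. Each camera call takes 0.05 s, during which the arm holds its last target. There are 200 camera calls.

## Working session

There is one attempt and no reset: what is moved stays moved. The work goes in short steps, Python scripts to look and compute and a shell command to move; the robot and the scene stay as the last step left them, time stands still between calls to the robot, and variables do not carry over. Pictures are saved under pics/ and viewed, at most 13 in all, crops included, and the job is handed in when it is done.

```bash
mkdir -p pics
cat > h.py <<'E'
import numpy as np,cv2
from rig import env,optics
def snap(n,f):
    c=optics.calibration(n); im=optics.get_image(n)
    cv2.imwrite('pics/'+f+'.png',im[:,:,::-1]); np.save('pics/'+f+'.npy',np.array([c['fov_y'],c['cx'],c['cy']]+list(np.array(c['T']).ravel())))
def cal(f):
    a=np.load('pics/'+f+'.npy'); return a[0],a[1],a[2],a[3:].reshape(4,4)
def ray(f,u,v,z):
    fy,cx,cy,T=cal(f); F=200/np.tan(np.radians(fy)/2)
    d=T[:3,:3]@np.array([(u-cx)/F,(v-cy)/F,1]); o=T[:3,3]
    return (o+d*(z-o[2])/d[2])[:3]
def proj(f,p):
    fy,cx,cy,T=cal(f); F=200/np.tan(np.radians(fy)/2)
    q=T[:3,:3].T@(np.array(p)-T[:3,3]); return np.array([cx+F*q[0]/q[2],cy+F*q[1]/q[2]])
E
python3 - <<'E'
from h import *
for n in('top','side','wrist'): snap(n,n+'0'); print(n,cal(n+'0'))
print(env.observe())
E
```

```text
top (np.float64(42.7549086581182), np.float64(313.6839313889959), np.float64(200.14294227728112), array([[ 0.02794201, -0.98258819,  0.18368366,  0.31074932],
       [-0.99953753, -0.02525854,  0.01693317, -0.03349625],
       [-0.01199875, -0.18407186, -0.98283955,  1.31485924],
       [ 0.        ,  0.        ,  0.        ,  1.        ]]))
side (np.float64(57.024243139404426), np.float64(322.6768087340652), np.float64(194.99800542141818), array([[-0.92186435, -0.24160648,  0.30297265,  0.28018936],
       [-0.3870489 ,  0.61231815, -0.68939077,  0.64565518],
       [-0.01895438, -0.75279001, -0.6579878 ,  0.69051558],
       [ 0.        ,  0.        ,  0.        ,  1.        ]]))
wrist (np.float64(70.79637954081225), np.float64(316.2972373661521), np.float64(200.82603525976754), array([[ 0.24595013, -0.92368719, -0.2937865 ,  0.21108881],
       [-0.96928179, -0.23474427, -0.07340263, -0.51363211],
       [-0.00116363,  0.30281529, -0.95304855,  0.37528999],
       [ 0.        ,  0.        ,  0.        ,  1.        ]]))
{'time_s': 0.15, 'q': array([-8.80813131e+01,  2.18331445e+01,  7.43715317e+01,  7.03209874e-04,
        8.38585943e+01, -1.23354866e+01]), 'qvel': array([-0.04416213, -0.08198283, -0.11811144, -0.01511372,  0.00036247,
       -0.01403213]), 'joint_efforts': array([ 2.74541992e-03, -4.48625708e+01, -2.31343156e+01, -8.13864449e-05,
        3.76882192e-03, -3.49845652e-05]), 'position': array([ 0.13541847, -0.53280784,  0.19876317]), 'tool_rot': array([[ 9.69213305e-01,  2.46222600e-01, -2.47764675e-05],
       [ 2.46222477e-01, -9.69212708e-01,  1.10406813e-03],
       [ 2.47832858e-04, -1.07617804e-03, -9.99999390e-01]]), 'ft_force': array([0.23359749, 0.54448679, 0.020568  ]), 'wrist_torque': array([-0.06228506,  0.01980073,  0.0140092 ]), 'gripper_force': 0.0, 'grip_width': 0.08527729576486794}
```

View pics/top0.png

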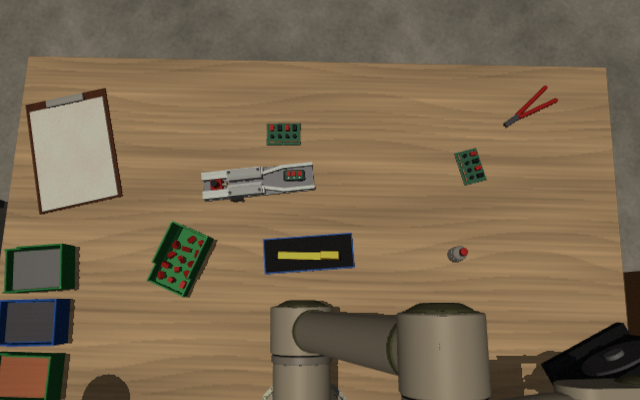

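View pics/side0.png

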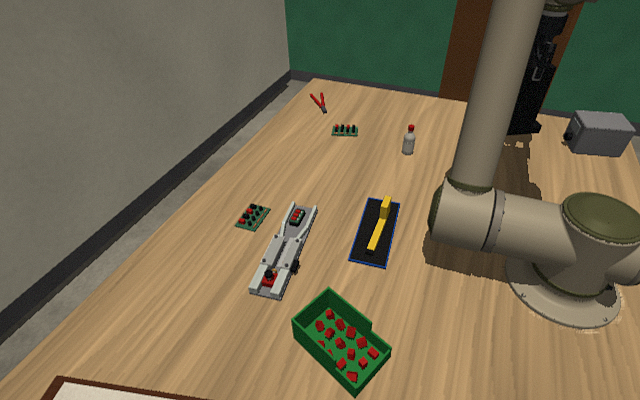

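The top view shows the stick (handle at right, about (330,255); tip at (280,256)), the module at (293,175) and the stop at (217,184). The feed runs to the left in the image, roughly world +y. The side view agrees.

Run:
```python
from h import *
for k,u,v,z in[('handle',330,255,.059),('tip',279,256,.015),('module',293,175,.023),('stop',217,184,.024),('jigR0',313,164,.02),('jigR1',315,187,.02),('jigL0',202,173,.026),('jigL1',204,199,.026),('trayTL',264,239,.006),('trayBL',265,274,.006),('trayTR',352,234,.006),('trayBR',355,266,.006)]: print(k,ray('top0',u,v,z).round(3))
```

```text
handle [ 0.41  -0.056  0.059]
tip [0.407 0.073 0.015]
module [0.617 0.044 0.023]
stop [0.588 0.24  0.024]
jigR0 [ 0.649 -0.007  0.02 ]
jigR1 [ 0.587 -0.014  0.02 ]
jigL0 [0.616 0.281 0.026]
jigL1 [0.547 0.271 0.026]
trayTL [0.45  0.114 0.006]
trayBL [0.361 0.107 0.006]
trayTR [ 0.469 -0.112  0.006]
trayBR [ 0.388 -0.121  0.006]
```

```bash
python3 -m jog '[{"linear":[0,0,0],"roll":-1},{"linear":[0,0,0],"roll":-1},{"linear":[0,0,0],"roll":-1},{"linear":[0,0,0],"roll":-1},{"linear":[0,0,0],"roll":-1},{"linear":[0,0,0],"roll":-1},{"linear":[0,0,0],"roll":-1},{"linear":[0,0,0],"roll":-1},{"linear":[0,0,0],"roll":-1},{"linear":[0,0,0],"roll":-1},{"linear":[0,0,0],"roll":-1},{"linear":[0,0,0],"roll":-1}]' 1 60
python3 -m jog '[{"linear":[0,0,0],"roll":-1},{"linear":[0,0,0],"roll":-1},{"linear":[0,0,0],"roll":-1},{"linear":[0,0,0],"roll":-1},{"linear":[0,0,0],"roll":-0.1},{"linear":[0,0,0],"roll":0}]'
```

```text
time_s: 1.15
position: [0.1354, -0.5329, 0.1989]
tool_rot: [[0.267, 0.964, -0.0], [0.964, -0.267, 0.001], [0.001, -0.0, -1.0]]
ft_force: [0.3, 0.4, -0.2]
grip_width: 0.0853
gripper_force: 0.0
time_s: 1.65
position: [0.1354, -0.5329, 0.199]
tool_rot: [[-0.081, 0.997, -0.0], [0.997, 0.081, 0.0], [0.0, 0.0, -1.0]]
ft_force: [-0.3, 0.5, 0.4]
grip_width: 0.0856
gripper_force: 0.0
```

```bash
python3 -m jog '[{"linear":[0.8,0.56,0],"roll":0},{"linear":[0.8,0.56,0],"roll":0},{"linear":[0.8,0.56,0],"roll":0},{"linear":[0.8,0.56,0],"roll":0},{"linear":[0.8,0.56,0],"roll":0},{"linear":[0.8,0.56,0],"roll":0},{"linear":[0.8,0.56,0],"roll":0},{"linear":[0.8,0.56,0],"roll":0},{"linear":[0.8,0.56,0],"roll":0},{"linear":[0.8,0.56,0],"roll":0},{"linear":[0.8,0.56,0],"roll":0},{"linear":[0.8,0.56,0],"roll":0}]'
python3 -m jog '[{"linear":[0.8,0.56,0],"roll":0},{"linear":[0.8,0.56,0],"roll":0},{"linear":[0,0,0],"roll":0},{"linear":[0,0,0],"roll":0},{"linear":[0,0,0],"roll":0}]'
python3 -c "
from h import *
snap('wrist','w1')"
```

```text
time_s: 2.65
position: [0.372, -0.1263, 0.1995]
tool_rot: [[-0.08, 0.997, 0.001], [0.997, 0.08, -0.0], [-0.0, 0.0, -1.0]]
ft_force: [1.3, -1.6, -0.3]
grip_width: 0.0857
gripper_force: 0.0
time_s: 3.07
position: [0.4106, -0.0607, 0.1991]
tool_rot: [[-0.082, 0.997, -0.0], [0.997, 0.082, -0.0], [-0.0, -0.0, -1.0]]
ft_force: [0.2, 0.3, 0.1]
grip_width: 0.0851
gripper_force: 0.0
```

View pics/w1.png

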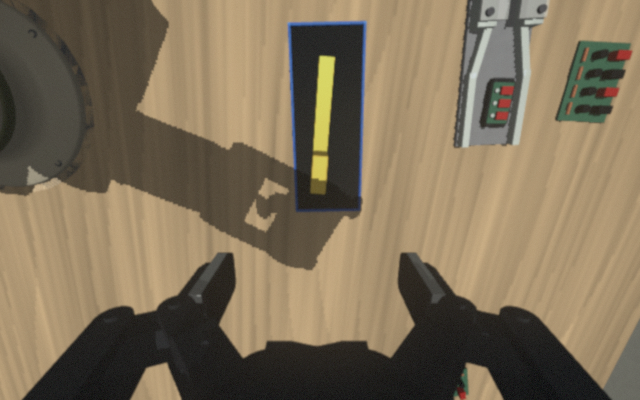

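The wrist view shows the stick, shaft end at (326,56) and handle at about (319,172), lying on the tray at (290–365, 22–210). The module is at (500,104) in the jig lead-in.

Run:
```python
from h import *
im=cv2.imread('pics/w1.png'); h=cv2.cvtColor(im,cv2.COLOR_BGR2HSV)
m=cv2.inRange(h,(20,120,50),(35,255,255)); m[220:]=0;m[:,:280]=0;m[:,370:]=0
for r in range(54,200,6):
    c=np.where(m[r])[0]; print(r,(c.min(),c.max(),int(im[r,int(c.mean()),1])) if len(c) else None, end='; ')
print()
# edges along stick: brightness centre profile
for r in range(44,200,1): 
    c=int(round(326+(319-326)*(r-56)/(172-56))); print(r,h[r,c].tolist(),end=' ')
print()
for k,u,v,z in[('hf',320,153,.059),('hb',318,193,.059),('hb_low',318,193,.015),('tip',326.5,56,.015),('t1',290,23,.006),('t2',365,22,.006),('t3',297,210,.006),('t4',360,208,.006)]: print(k,ray('w1',u,v,z).round(4))
```

```text
54 None; 60 (np.int64(318), np.int64(334), 216); 66 (np.int64(318), np.int64(334), 215); 72 (np.int64(318), np.int64(334), 214); 78 (np.int64(317), np.int64(333), 215); 84 (np.int64(317), np.int64(333), 214); 90 (np.int64(316), np.int64(332), 212); 96 (np.int64(316), np.int64(332), 212); 102 (np.int64(316), np.int64(331), 212); 108 (np.int64(315), np.int64(331), 208); 114 (np.int64(315), np.int64(330), 209); 120 (np.int64(314), np.int64(330), 210); 126 (np.int64(314), np.int64(329), 206); 132 (np.int64(314), np.int64(329), 207); 138 (np.int64(313), np.int64(328), 206); 144 (np.int64(313), np.int64(328), 205); 150 (np.int64(313), np.int64(327), 167); 156 (np.int64(312), np.int64(328), 168); 162 (np.int64(311), np.int64(328), 200); 168 (np.int64(311), np.int64(327), 203); 174 (np.int64(311), np.int64(327), 201); 180 (np.int64(311), np.int64(326), 116); 186 (np.int64(310), np.int64(325), 93); 192 (np.int64(311), np.int64(325), 89); 198 None; 
44 [15, 13, 38] 45 [120, 6, 42] 46 [60, 12, 41] 47 [150, 7, 39] 48 [0, 12, 41] 49 [45, 12, 41] 50 [10, 19, 40] 51 [45, 12, 43] 52 [120, 7, 39] 53 
[... 2253 characters left out ...]
144, 216] 175 [27, 145, 214] 176 [27, 147, 214] 177 [26, 149, 212] 178 [26, 147, 207] 179 [26, 147, 193] 180 [25, 146, 155] 181 [24, 147, 113] 182 [23, 153, 107] 183 [23, 146, 108] 184 [23, 153, 105] 185 [23, 148, 107] 186 [23, 153, 105] 187 [24, 145, 107] 188 [23, 141, 107] 189 [23, 145, 109] 190 [23, 149, 106] 191 [24, 148, 105] 192 [24, 151, 101] 193 [24, 141, 85] 194 [24, 123, 60] 195 [23, 75, 44] 196 [30, 60, 38] 197 [11, 50, 41] 198 [9, 47, 38] 199 [20, 77, 40] 
hf [ 0.4125 -0.0273  0.059 ]
hb [ 0.4141 -0.0739  0.059 ]
hb_low [ 0.4154 -0.0865  0.015 ]
tip [0.4115 0.0784 0.015 ]
t1 [0.3667 0.1105 0.006 ]
t2 [0.4524 0.1186 0.006 ]
t3 [ 0.3886 -0.116   0.006 ]
t4 [ 0.4757 -0.1059  0.006 ]
```

Run:
```python
from h import *
a=ray('w1',326.5,60,.015);b=ray('w1',321,144,.015);d=a-b;print('shaft',a,b,np.degrees(np.arctan2(d[1],d[0])))
f=ray('w1',320.3,155.7,.059);r=ray('w1',318.5,194.3,.059);print(f,r,(f+r)/2,np.linalg.norm(f-r))
t=[ray('w1',*p,.006) for p in[(290,23),(365,22),(297,210),(360,208)]]
u=(t[0]+t[1])/2-(t[2]+t[3])/2;print('tray',sum(t)/4,np.degrees(np.arctan2(u[1],u[0])),np.linalg.norm(u))
o=(f+r)/2;d/=np.linalg.norm(d);s=env.observe();R=s['tool_rot'];e=o-s['position'];print('tool move/40mm',R.T@e/.04,'tool x ang',np.degrees(np.arctan2(R[1,0],R[0,0])),'hold',env.hold_point_z)
```

```text
shaft [0.41187137 0.07424235 0.015     ] [ 0.41384514 -0.02201905  0.015     ] 91.17464510147309
[ 0.41308014 -0.03025618  0.059     ] [ 0.41486125 -0.07544601  0.059     ] [ 0.41397069 -0.05285109  0.059     ] 0.04522491286711203
tray [0.42085925 0.00177467 0.006     ] 95.72031087121623 0.22666685035051512
tool move/40mm [0.20427257 0.10432163 3.50447968] tool x ang 94.63327983204927 hold 0.0187
```

```bash
python3 -m jog '[{"linear":[0.2,0.1,0],"roll":0.69},{"linear":[0,0,0.9],"roll":0},{"linear":[0,0,0.9],"roll":0},{"linear":[0,0,0.9],"roll":0},{"linear":[0,0,0.9],"roll":0},{"linear":[0,0,0.5],"roll":0},{"linear":[0,0,0.3],"roll":0},{"linear":[0,0,0],"roll":0},{"linear":[0,0,0],"roll":0}]'
python3 -m jog '[{"linear":[0,0,0],"roll":0},{"linear":[0,0,0],"roll":0},{"linear":[0,0,0],"roll":0},{"linear":[0,0,0],"roll":0},{"linear":[0,0,0],"roll":0},{"linear":[0,0,0],"roll":0},{"linear":[0,0,0],"roll":0},{"linear":[0,0,0],"roll":0},{"linear":[0,0,0],"roll":0},{"linear":[0,0,0],"roll":0},{"linear":[0,0,0],"roll":0},{"linear":[0,0,0],"roll":0}]' -1 80
python3 -c "
from h import *
print(env.observe())"
```

```text
time_s: 3.87
position: [0.4139, -0.0534, 0.0233]
tool_rot: [[-0.02, 1.0, -0.001], [1.0, 0.02, 0.0], [0.0, -0.001, -1.0]]
ft_force: [0.4, 0.0, 0.6]
grip_width: 0.0853
gripper_force: 0.0
time_s: 4.87
position: [0.4144, -0.0524, 0.0238]
tool_rot: [[-0.023, 1.0, 0.001], [1.0, 0.023, -0.0], [-0.0, 0.001, -1.0]]
ft_force: [-1.8, -0.3, 8.2]
grip_width: 0.0146
gripper_force: 78.2
{'time_s': 4.8667, 'q': array([-2.35373039e+01,  2.28996886e+01,  1.09145234e+02, -2.90882202e-03,
        4.78940215e+01, -2.48447674e+01]), 'qvel': array([-0.02681251, -0.06072487, -0.01475826, -0.08580687,  0.02828125,
       -0.00206895]), 'joint_efforts': array([  0.06859942, -32.52256393, -12.43526816,   0.05722984,
        -0.45159806,  -0.06358183]), 'position': array([ 0.41440447, -0.05235786,  0.02384478]), 'tool_rot': array([[-2.28513423e-02,  9.99738411e-01,  9.61929095e-04],
       [ 9.99738758e-01,  2.28517929e-02, -4.60087191e-04],
       [-4.81948642e-04,  9.51164188e-04, -9.99999432e-01]]), 'ft_force': array([-1.75797088, -0.2582452 ,  8.19334374]), 'wrist_torque': array([ 0.0583133 ,  0.3664553 , -0.02377443]), 'gripper_force': 78.24227940291166, 'grip_width': 0.01460678117906641}
```

```bash
python3 -m jog '[{"linear":[0,0,-0.3],"roll":0},{"linear":[0,0,-0.5],"roll":0},{"linear":[0,0,-0.5],"roll":0},{"linear":[0,0,-0.6],"roll":0},{"linear":[0,0,-0.6],"roll":0},{"linear":[0,0,-0.7],"roll":0},{"linear":[0,0,-0.7],"roll":0},{"linear":[0,0,-0.3],"roll":0},{"linear":[0,0,-0.2],"roll":0},{"linear":[0,0,0],"roll":0},{"linear":[0,0,0],"roll":0},{"linear":[0,0,0],"roll":0}]'
python3 -m jog '[{"linear":[0.3,0.6,0],"roll":-0.6},{"linear":[0.3,0.6,0],"roll":-0.54},{"linear":[0.3,0.6,0],"roll":0},{"linear":[0.3,0.6,0],"roll":0},{"linear":[0.1,0.3,0],"roll":0},{"linear":[0,0,0],"roll":0},{"linear":[0,0,0],"roll":0},{"linear":[0,0,0],"roll":0},{"linear":[0,0,0],"roll":0}]'
python3 -c "
from h import *
snap('wrist','w2');snap('side','s2');print(env.observe())"
```

```text
time_s: 5.87
position: [0.4136, -0.0521, 0.1981]
tool_rot: [[-0.023, 1.0, -0.002], [1.0, 0.023, 0.001], [0.001, -0.002, -1.0]]
ft_force: [-0.0, 0.3, -1.1]
grip_width: 0.0143
gripper_force: 78.4
time_s: 6.62
position: [0.5162, 0.0087, 0.199]
tool_rot: [[-0.121, 0.993, -0.001], [0.993, 0.121, 0.0], [0.0, -0.001, -1.0]]
ft_force: [0.0, -0.5, -1.4]
grip_width: 0.0141
gripper_force: 78.5
{'time_s': 6.7167, 'q': array([-1.21827368e+01,  1.84427638e+01,  7.95350119e+01, -4.37954616e-03,
        8.20275873e+01, -1.91391556e+01]), 'qvel': array([ 0.06244594,  0.04691713, -0.3579914 ,  0.04620771, -0.03293821,
        0.08751983]), 'joint_efforts': array([ 5.61050721e-02, -4.16765964e+01, -2.31409550e+01,  2.54604465e-02,
        8.03659845e-03, -3.82342085e-03]), 'position': array([0.51646169, 0.0086846 , 0.19932429]), 'tool_rot': array([[-1.21124872e-01,  9.92637272e-01, -1.07468825e-04],
       [ 9.92637277e-01,  1.21124866e-01, -5.42410867e-05],
       [-4.08245773e-05, -1.13247507e-04, -9.99999993e-01]]), 'ft_force': array([-0.48777041, -0.09845418, -0.98640785]), 'wrist_torque': array([-0.03285619,  0.03183473,  0.01043729]), 'gripper_force': 78.50167544558644, 'grip_width': 0.014302868060718487}
```

View pics/w2.png

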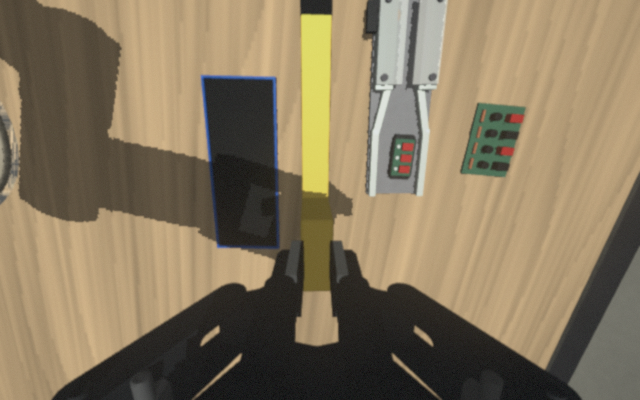

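View pics/s2.png

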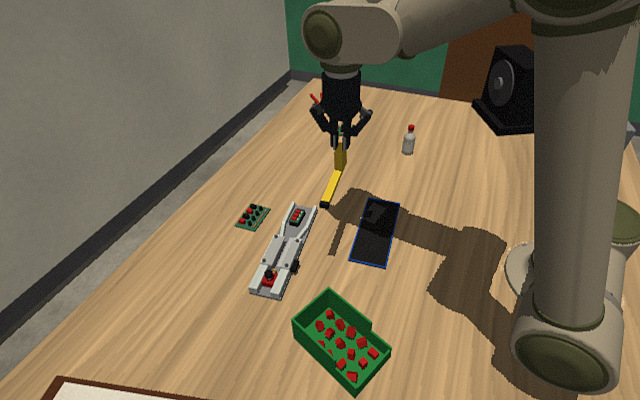

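The stick is held level. In the wrist view the shaft runs straight along columns 300–330, and the module is at (403,157) in the lead-in (curbs at columns 371 and 421). The side view confirms the grasp.

Run:
```python
from h import *
im=cv2.imread('pics/w2.png')[0:205,290:460]
a=cv2.resize(im,None,fx=2.9,fy=2.9,interpolation=cv2.INTER_CUBIC); cv2.imwrite('pics/c2.png',a)
```

```text
(no output)
```

View pics/c2.png

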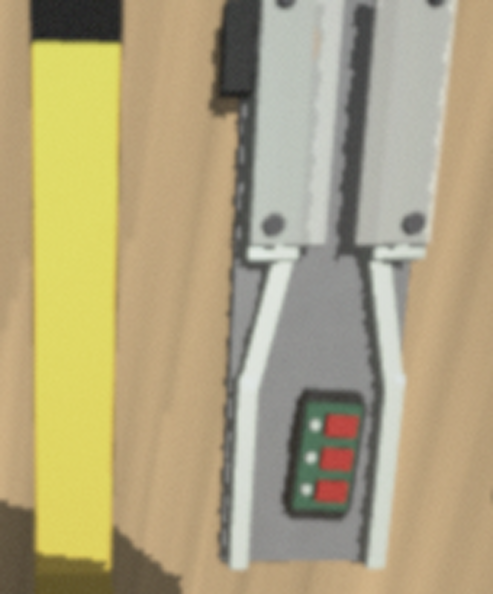

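The crop shows the funnel knees at crop (240,384)/(405,382), the curb ends at (231,568)/(386,567), the cover's front edge at (248–426,244), and the module outline (303,392), (366,393), (347,517), (286,513).

```bash
cat > m.py <<'E'
from h import *
def c(u,v,z): return ray('w2',290+(u+.5)/2.9-.5,(v+.5)/2.9-.5,z)
P={}
for k,a,b,z in[('end',(231,568),(386,567),.02),('knee',(240,384),(405,382),.02),('mouth',(292,262),(372,262),.02),('mouthw',(274,262),(394,258),.02),('cover',(248,244),(426,244),.03)]:
    A=c(*a,z);B=c(*b,z);P[k]=(A+B)/2;print(k,A.round(4),B.round(4),P[k].round(4),'w',np.linalg.norm(A-B).round(4))
d=P['cover'][:2]-P['end'][:2];L=np.linalg.norm(d);print('L(135?)',L,'ang',np.degrees(np.arctan2(d[1],d[0])))
d/=L; n=np.array([-d[1],d[0]])
for k in P: print(k,((P[k][:2]-P['end'][:2])@np.c_[d,n]).round(4))
M=[c(u,v,.018) for u,v in[(303,392),(366,393),(347,517),(286,513)]]
m=sum(M)/4;h=(M[0]+M[1]-M[2]-M[3])[:2];print('module',m,np.degrees(np.arctan2(h[1],h[0])),np.linalg.norm(h)/2,((m[:2]-P['end'][:2])@np.c_[d,n]).round(4))
s=env.observe()
R=s['tool_rot'];p=s['position']
# stick tip line from shaft edges at black/yellow boundary & rear
for z in(.18,.19,.2): 
    f=c(76,42,z);g=c(74,550,z);print(z,f.round(4),np.degrees(np.arctan2((f-g)[1],(f-g)[0])),'w',np.linalg.norm(c(32,42,z)-c(119,42,z)).round(4),'wrear',np.linalg.norm(c(37,550,z)-c(112,550,z)).round(4))
print(p,np.degrees(np.arctan2(R[1,0],R[0,0])))
E
python3 m.py
```

```text
end [ 0.5893 -0.0106  0.02  ] [ 0.6591 -0.0017  0.02  ] [ 0.6242 -0.0061  0.02  ] w 0.0704
knee [0.5786 0.0701 0.02  ] [0.6479 0.0793 0.02  ] [0.6133 0.0747 0.02  ] w 0.0699
mouth [0.5909 0.1202 0.02  ] [0.6231 0.1241 0.02  ] [0.607  0.1221 0.02  ] w 0.0325
mouthw [0.5836 0.1193 0.02  ] [0.6316 0.1267 0.02  ] [0.6076 0.123  0.02  ] w 0.0486
cover [0.5701 0.1236 0.03  ] [0.6394 0.132  0.03  ] [0.6047 0.1278 0.03  ] w 0.0698
L(135?) 0.13538502326623944 ang 98.2683664809642
end [0. 0.]
knee [ 0.0816 -0.0008]
mouth [ 0.1294 -0.0014]
mouthw [ 0.1302 -0.0022]
cover [0.1354 0.    ]
module [0.62160541 0.0446174  0.018     ] 93.81144632739648 0.05365476101566535 [ 0.0506 -0.0047]
0.18 [0.5003 0.1412 0.18  ] 96.65789745021182 w 0.0181 wrear 0.0186
0.19 [0.5006 0.1384 0.19  ] 96.65789745021182 w 0.0171 wrear 0.0177
0.2 [0.501  0.1356 0.2   ] 96.65789745021179 w 0.0162 wrear 0.0167
[0.51646169 0.0086846  0.19932429] 96.95702655570881
```

```bash
python3 -m jog '[{"linear":[0,0,0],"roll":-0.27},{"linear":[-0.5,0.33,0],"roll":0},{"linear":[-0.6,0.38,0],"roll":0},{"linear":[-0.6,0.38,0],"roll":0},{"linear":[-0.6,0.38,0],"roll":0},{"linear":[-0.6,0.38,0],"roll":0},{"linear":[-0.6,0.38,0],"roll":0},{"linear":[-0.56,0.37,0],"roll":0},{"linear":[0,0,0.5],"roll":0},{"linear":[0,0,0.8],"roll":0},{"linear":[0,0,0.8],"roll":0},{"linear":[0,0,0.8],"roll":0}]' - 110
python3 -m jog '[{"linear":[0,0,0.6],"roll":0},{"linear":[0,0,0],"roll":0},{"linear":[0,0,0],"roll":0},{"linear":[0,0,0],"roll":0}]'
python3 - <<'E'
from h import *
snap('wrist','w3');snap('side','s3')
a=cv2.imread('pics/w3.png')[:,200:520];b=cv2.imread('pics/s3.png')[170:310,230:340]
b=cv2.resize(b,(314,400),interpolation=cv2.INTER_CUBIC);cv2.imwrite('pics/c3.png',np.hstack([a,b]))
s=env.observe();print(s['position'],s['tool_rot'],s['ft_force'])
E
```

```text
time_s: 7.72
position: [0.6433, -0.1368, 0.0821]
tool_rot: [[-0.146, 0.989, 0.001], [0.989, 0.146, -0.0], [-0.0, 0.001, -1.0]]
ft_force: [0.3, -0.3, -1.3]
grip_width: 0.0127
gripper_force: 108.1
time_s: 8.05
position: [0.6445, -0.1369, 0.0613]
tool_rot: [[-0.146, 0.989, 0.003], [0.989, 0.146, -0.001], [-0.002, 0.003, -1.0]]
ft_force: [0.1, 0.2, -1.0]
grip_width: 0.0125
gripper_force: 108.2
[ 0.64452988 -0.13689957  0.06155582] [[-0.14550133  0.98935143  0.0036195 ]
 [ 0.98935608  0.14550737 -0.00146433]
 [-0.0019754   0.00336791 -0.99999238]] [ 0.70321917  0.2141453  -1.19440088]
```

View pics/c3.png

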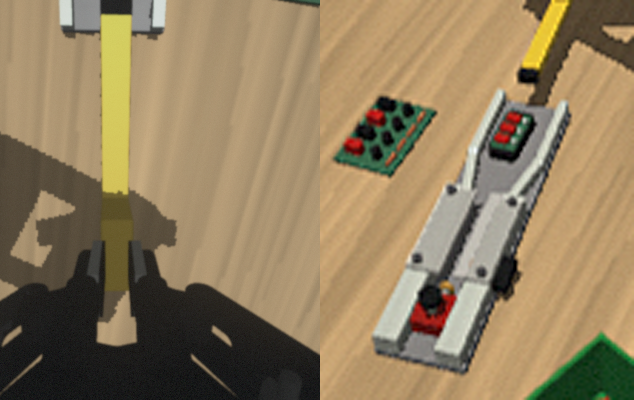

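The stick tip stands just above the open lead-in, about 3 px (2 mm) right of the curbs' centre. I correct this, then lower.

```bash
python3 -m jog '[{"linear":[0,-0.05,0.2],"roll":0},{"linear":[0,0,0.3],"roll":0},{"linear":[0,0,0.2],"roll":0},{"linear":[0,0,0.07],"roll":0},{"linear":[0,0,0],"roll":0},{"linear":[0,0,0],"roll":0},{"linear":[0,0,0],"roll":0}]'
python3 -c "
from h import *
s=env.observe();print(s['position'],s['ft_force'],s['tool_rot'][:,0])"
```

```text
time_s: 8.73
position: [0.6419, -0.1368, 0.029]
tool_rot: [[-0.145, 0.989, 0.001], [0.989, 0.145, -0.0], [-0.0, 0.001, -1.0]]
ft_force: [-0.1, -0.8, -0.5]
grip_width: 0.0126
gripper_force: 108.2
[ 0.64186541 -0.13680163  0.02902436] [-0.06437377 -0.77777059 -0.47589621] [-1.45394183e-01  9.89373696e-01 -4.71274812e-04]
```

```bash
python3 -m jog '[{"linear":[0.04,0,-0.02],"roll":0},{"linear":[0.08,0,0],"roll":0},{"linear":[0.08,0,0],"roll":0},{"linear":[0.08,0,0],"roll":0},{"linear":[0.08,0,0],"roll":0},{"linear":[0.08,0,0],"roll":0},{"linear":[0.08,0,0],"roll":0},{"linear":[0.08,0,0],"roll":0},{"linear":[0.08,0,0],"roll":0},{"linear":[0.08,0,0],"roll":0},{"linear":[0.08,0,0],"roll":0}]'
python3 -m jog '[{"linear":[0.08,0,0],"roll":0},{"linear":[0.08,0,0],"roll":0},{"linear":[0.08,0,0],"roll":0},{"linear":[0.08,0,0],"roll":0},{"linear":[0.08,0,0],"roll":0},{"linear":[0.08,0,0],"roll":0}]'
python3 -m jog '[{"linear":[0.08,0,0],"roll":0},{"linear":[0.08,0,0],"roll":0},{"linear":[0.08,0,0],"roll":0},{"linear":[0.08,0,0],"roll":0},{"linear":[0.08,0,0],"roll":0},{"linear":[0.08,0,0],"roll":0}]'
python3 - <<'E'
from h import *
snap('wrist','w4');snap('side','s4')
a=cv2.imread('pics/w4.png')[:,160:480];b=cv2.imread('pics/s4.png')[170:310,230:340]
b=cv2.resize(b,(314,400),interpolation=cv2.INTER_CUBIC);cv2.imwrite('pics/c4.png',np.hstack([a,b]))
E
```

```text
time_s: 9.65
position: [0.6366, -0.1032, 0.0292]
tool_rot: [[-0.145, 0.989, 0.0], [0.989, 0.145, -0.0], [-0.0, 0.0, -1.0]]
ft_force: [-0.2, -0.2, -0.8]
grip_width: 0.0128
gripper_force: 108.3
time_s: 10.15
position: [0.6338, -0.0842, 0.0292]
tool_rot: [[-0.145, 0.989, 0.0], [0.989, 0.145, 0.0], [0.0, 0.0, -1.0]]
ft_force: [0.3, -1.4, 0.3]
grip_width: 0.0125
gripper_force: 108.3
time_s: 10.65
position: [0.6311, -0.0654, 0.0293]
tool_rot: [[-0.145, 0.989, 0.0], [0.989, 0.145, -0.0], [-0.0, 0.0, -1.0]]
ft_force: [-0.7, -3.4, 0.2]
grip_width: 0.0127
gripper_force: 108.4
```

View pics/c4.png

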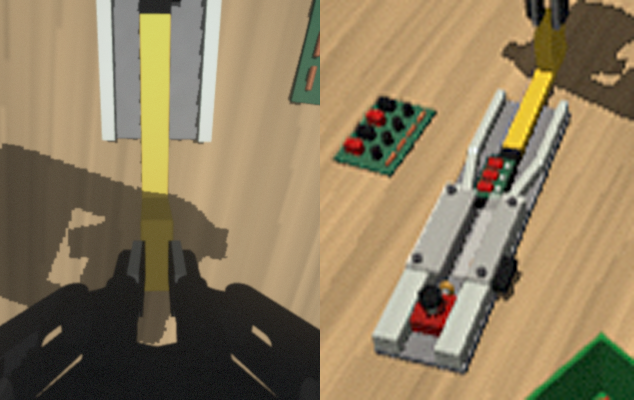

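The module is straight at the mouth with the stick tip squarely behind it. The stick is centred to within about 1.5 mm, so I continue.

```bash
python3 -m jog '[{"linear":[0.08,0.003,0],"roll":0},{"linear":[0.08,0.003,0],"roll":0},{"linear":[0.08,0.003,0],"roll":0},{"linear":[0.08,0.003,0],"roll":0},{"linear":[0.08,0.003,0],"roll":0},{"linear":[0.08,0.003,0],"roll":0}]'
python3 -m jog '[{"linear":[0.08,0.003,0],"roll":0},{"linear":[0.08,0.003,0],"roll":0},{"linear":[0.08,0.003,0],"roll":0},{"linear":[0.08,0.003,0],"roll":0},{"linear":[0.08,0.003,0],"roll":0},{"linear":[0.08,0.003,0],"roll":0}]'
python3 -m jog '[{"linear":[0.06,0.003,0],"roll":0},{"linear":[0.06,0.003,0],"roll":0},{"linear":[0.06,0.003,0],"roll":0},{"linear":[0.06,0,0],"roll":0}]'
python3 -m jog '[{"linear":[0.03,0,0],"roll":0},{"linear":[0.03,0,0],"roll":0},{"linear":[0.03,0,0],"roll":0},{"linear":[0.03,0,0],"roll":0}]'
```

```text
time_s: 11.25
position: [0.6289, -0.046, 0.0292]
tool_rot: [[-0.145, 0.989, -0.0], [0.989, 0.145, -0.0], [0.0, -0.0, -1.0]]
ft_force: [0.5, -1.3, 0.1]
grip_width: 0.0127
gripper_force: 108.3
time_s: 11.75
position: [0.6269, -0.027, 0.0292]
tool_rot: [[-0.145, 0.989, 0.0], [0.989, 0.145, -0.0], [-0.0, 0.0, -1.0]]
ft_force: [-0.5, -2.3, -0.3]
grip_width: 0.0125
gripper_force: 108.3
time_s: 12.08
position: [0.6259, -0.0175, 0.0292]
tool_rot: [[-0.145, 0.989, 0.0], [0.989, 0.145, 0.0], [0.0, 0.0, -1.0]]
ft_force: [0.3, -1.1, -0.8]
grip_width: 0.0124
gripper_force: 108.3
time_s: 12.42
position: [0.6252, -0.0129, 0.0292]
tool_rot: [[-0.145, 0.989, 0.0], [0.989, 0.145, 0.0], [0.0, 0.0, -1.0]]
ft_force: [-0.6, -1.5, -0.4]
grip_width: 0.0124
gripper_force: 108.3
```

```bash
for i in 1; do python3 -m jog '[{"linear":[0.03,0,0],"roll":0},{"linear":[0.03,0,0],"roll":0},{"linear":[0.03,0,0],"roll":0},{"linear":[0.03,0,0],"roll":0}]'; done | grep -E 'pos|ft_'
python3 -m jog '[{"linear":[0.03,0,0],"roll":0},{"linear":[0.03,0,0],"roll":0},{"linear":[0.03,0,0],"roll":0}]' | grep -E 'pos|ft_'
python3 -m jog '[{"linear":[0.03,0,0],"roll":0},{"linear":[0.03,0,0],"roll":0},{"linear":[0.03,0,0],"roll":0}]' | grep -E 'pos|ft_'
python3 -m jog '[{"linear":[0.03,0,0],"roll":0},{"linear":[0.03,0,0],"roll":0},{"linear":[0.03,0,0],"roll":0}]' | grep -E 'pos|ft_'
python3 -m jog '[{"linear":[0.03,0,0],"roll":0},{"linear":[0.03,0,0],"roll":0},{"linear":[0.03,0,0],"roll":0}]' | grep -E 'pos|ft_'
python3 -m jog '[{"linear":[0.03,0,0],"roll":0},{"linear":[0.03,0,0],"roll":0},{"linear":[0.03,0,0],"roll":0}]' | grep -E 'pos|ft_'
```

```text
position: [0.6245, -0.0081, 0.0292]
ft_force: [0.4, -0.6, -0.4]
position: [0.6239, -0.0045, 0.0292]
ft_force: [0.4, -1.9, 0.7]
position: [0.6234, -0.001, 0.0292]
ft_force: [-0.4, -0.9, -0.8]
position: [0.6229, 0.0026, 0.0292]
ft_force: [-0.4, -0.0, -0.4]
position: [0.6227, 0.0052, 0.0295]
ft_force: [-0.2, -6.4, 1.7]
position: [0.6224, 0.0085, 0.0297]
ft_force: [0.6, -5.7, 0.8]
```

```bash
python3 -m jog '[{"linear":[0.03,0,0],"roll":0},{"linear":[0.03,0,0],"roll":0},{"linear":[0.03,0,0],"roll":0}]' | grep -E 'pos|ft_'
python3 -m jog '[{"linear":[0.03,0,0],"roll":0},{"linear":[0.03,0,0],"roll":0},{"linear":[0.03,0,0],"roll":0}]' | grep -E 'pos|ft_'
python3 -m jog '[{"linear":[0.03,0,0],"roll":0},{"linear":[0.03,0,0],"roll":0},{"linear":[0.03,0,0],"roll":0}]' | grep -E 'pos|ft_'
python3 -m jog '[{"linear":[0.03,0,0],"roll":0},{"linear":[0.03,0,0],"roll":0},{"linear":[0,0,0],"roll":0}]' | grep -E 'pos|ft_'
```

```text
position: [0.6218, 0.0122, 0.0296]
ft_force: [1.0, -5.4, 1.1]
position: [0.6213, 0.0158, 0.0296]
ft_force: [0.5, -5.5, 0.6]
position: [0.6208, 0.0193, 0.0296]
ft_force: [-0.2, -6.2, 0.3]
position: [0.6204, 0.022, 0.0296]
ft_force: [0.7, -4.6, 1.0]
```

```bash
cat > chk.py <<'E'
from h import *
import sys
s=env.observe();f=-s['ft_force']@s['tool_rot'][:,0];print(round(s['time_s'],2),s['position'].round(4),'push',round(f,2));sys.exit(f>7.8)
E
python3 -m jog '[{"linear":[0.02,0,0],"roll":0},{"linear":[0.02,0,0],"roll":0},{"linear":[0,0,0],"roll":0}]' >/dev/null; python3 chk.py &&
python3 -m jog '[{"linear":[0.02,0,0],"roll":0},{"linear":[0.02,0,0],"roll":0},{"linear":[0,0,0],"roll":0}]' >/dev/null; python3 chk.py &&
python3 -m jog '[{"linear":[0.02,0,0],"roll":0},{"linear":[0.02,0,0],"roll":0},{"linear":[0,0,0],"roll":0}]' >/dev/null; python3 chk.py &&
python3 -m jog '[{"linear":[0.02,0,0],"roll":0},{"linear":[0.02,0,0],"roll":0},{"linear":[0,0,0],"roll":0}]' >/dev/null; python3 chk.py
```

```text
15.25 [0.6202 0.0234 0.0296] push 6.22
15.25 [0.6202 0.0234 0.0296] push 6.22
15.25 [0.6202 0.0234 0.0296] push 6.22
15.25 [0.6202 0.0234 0.0296] push 6.22False
False
False
False
```

```bash
python3 chk.py && python3 -m jog '[{"linear":[0.02,0,0],"roll":0},{"linear":[0.02,0,0],"roll":0},{"linear":[0,0,0],"roll":0}]' >/dev/null; python3 chk.py &&
python3 -m jog '[{"linear":[0.02,0,0],"roll":0},{"linear":[0.02,0,0],"roll":0},{"linear":[0,0,0],"roll":0}]' >/dev/null; python3 chk.py &&
python3 -m jog '[{"linear":[0.02,0,0],"roll":0},{"linear":[0.02,0,0],"roll":0},{"linear":[0,0,0],"roll":0}]' >/dev/null; python3 chk.py &&
python3 -m jog '[{"linear":[0.02,0,0],"roll":0},{"linear":[0.02,0,0],"roll":0},{"linear":[0,0,0],"roll":0}]' >/dev/null; python3 chk.py
```

```text
15.25 [0.6202 0.0234 0.0296] push 6.22
15.25 [0.6202 0.0234 0.0296] push 6.22
15.25 [0.6202 0.0234 0.0296] push 6.22
15.25 [0.6202 0.0234 0.0296] push 6.22
15.25 [0.6202 0.0234 0.0296] push 6.22False
False
False
False
False
```

```bash
sed -i 's/sys.exit(f>7.8)/sys.exit(int(f>7.8))/' chk.py
python3 -m jog '[{"linear":[0.02,0,0],"roll":0},{"linear":[0.02,0,0],"roll":0},{"linear":[0,0,0],"roll":0}]' >/dev/null; python3 chk.py &&
python3 -m jog '[{"linear":[0.02,0,0],"roll":0},{"linear":[0.02,0,0],"roll":0},{"linear":[0,0,0],"roll":0}]' >/dev/null; python3 chk.py &&
python3 -m jog '[{"linear":[0.02,0,0],"roll":0},{"linear":[0.02,0,0],"roll":0},{"linear":[0,0,0],"roll":0}]' >/dev/null; python3 chk.py &&
python3 -m jog '[{"linear":[0.02,0,0],"roll":0},{"linear":[0.02,0,0],"roll":0},{"linear":[0,0,0],"roll":0}]' >/dev/null; python3 chk.py &&
python3 -m jog '[{"linear":[0.02,0,0],"roll":0},{"linear":[0.02,0,0],"roll":0},{"linear":[0,0,0],"roll":0}]' >/dev/null; python3 chk.py &&
python3 -m jog '[{"linear":[0.02,0,0],"roll":0},{"linear":[0.02,0,0],"roll":0},{"linear":[0,0,0],"roll":0}]' >/dev/null; python3 chk.py
```

```text
15.5 [0.6201 0.0246 0.0297] push 6.47
15.75 [0.6204 0.0249 0.0302] push 13.14
15.75 [0.6204 0.0249 0.0302] push 13.14
15.75 [0.6204 0.0249 0.0302] push 13.14
15.75 [0.6204 0.0249 0.0302] push 13.14
15.75 [0.6204 0.0249 0.0302] push 13.14
```

```bash
python3 -m jog '[{"linear":[0,0,0],"roll":0},{"linear":[0,0,0],"roll":0},{"linear":[0,0,0],"roll":0}]' | grep -E 'pos|ft_'
python3 - <<'E'
from h import *
snap('side','s5');snap('top','t5')
b=cv2.imread('pics/s5.png')[200:305,235:325];a=cv2.imread('pics/t5.png')[155:215,190:325]
b=cv2.resize(b,(480,560),interpolation=cv2.INTER_CUBIC);cv2.imwrite('pics/c5.png',b)
f=[]
for i in range(4):
    s=env.observe();f.append(round(-s['ft_force']@s['tool_rot'][:,0],2));optics.get_image('side')
print(f)
E
```

```text
position: [0.6204, 0.0249, 0.0302]
ft_force: [2.4, -11.7, 3.1]
[np.float64(12.11), np.float64(12.34), np.float64(11.91), np.float64(12.2)]
```

View pics/c5.png

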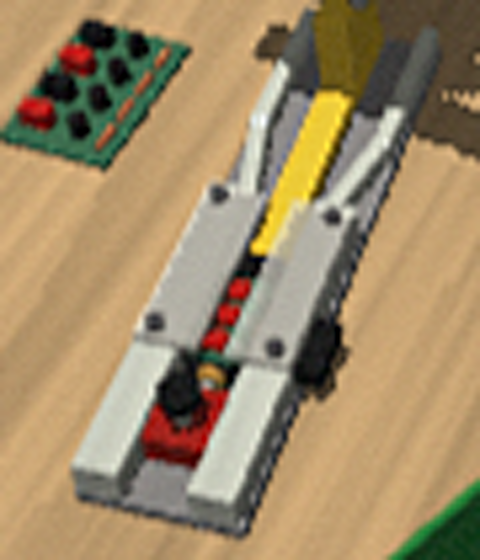

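The picture shows the module under the cover, its front end touching the brass screw at (212,375). The push is a steady 12.2 N, so I add a little and hold.

```bash
python3 -m jog '[{"linear":[0.01,0,0],"roll":0},{"linear":[0,0,0],"roll":0},{"linear":[0,0,0],"roll":0}]' | grep -E 'pos|ft_'; python3 chk.py
python3 -m jog '[{"linear":[0,0,0],"roll":0},{"linear":[0,0,0],"roll":0},{"linear":[0,0,0],"roll":0},{"linear":[0,0,0],"roll":0},{"linear":[0,0,0],"roll":0},{"linear":[0,0,0],"roll":0},{"linear":[0,0,0],"roll":0},{"linear":[0,0,0],"roll":0},{"linear":[0,0,0],"roll":0},{"linear":[0,0,0],"roll":0},{"linear":[0,0,0],"roll":0},{"linear":[0,0,0],"roll":0}]' >/dev/null; python3 chk.py
```

```text
position: [0.6205, 0.025, 0.0303]
ft_force: [-0.2, -13.3, 3.7]
16.55 [0.6205 0.025  0.0303] push 13.12
17.55 [0.6205 0.025  0.0303] push 13.44
```

```bash
python3 -m jog '[{"linear":[0.015,0,0],"roll":0},{"linear":[0,0,0],"roll":0},{"linear":[0,0,0],"roll":0}]' >/dev/null; python3 chk.py
python3 -m jog '[{"linear":[0,0,0],"roll":0},{"linear":[0,0,0],"roll":0},{"linear":[0,0,0],"roll":0},{"linear":[0,0,0],"roll":0},{"linear":[0,0,0],"roll":0},{"linear":[0,0,0],"roll":0},{"linear":[0,0,0],"roll":0},{"linear":[0,0,0],"roll":0},{"linear":[0,0,0],"roll":0},{"linear":[0,0,0],"roll":0},{"linear":[0,0,0],"roll":0},{"linear":[0,0,0],"roll":0}]' >/dev/null; python3 chk.py
```

```text
17.8 [0.6206 0.0251 0.0305] push 14.96
18.8 [0.6206 0.0251 0.0305] push 15.06
```

```bash
python3 -m jog '[{"linear":[-0.04,0,0],"roll":0},{"linear":[-0.1,0,0],"roll":0},{"linear":[-0.2,0,0],"roll":0},{"linear":[-0.3,-0.01,0],"roll":0},{"linear":[-0.4,-0.01,0],"roll":0},{"linear":[-0.4,-0.01,0],"roll":0},{"linear":[-0.4,0,0],"roll":0},{"linear":[-0.4,0,0],"roll":0},{"linear":[-0.4,0,0],"roll":0},{"linear":[-0.4,0,0],"roll":0},{"linear":[-0.4,0,0],"roll":0},{"linear":[-0.4,0,0],"roll":0}]'
python3 -m jog '[{"linear":[-0.4,0,0],"roll":0},{"linear":[-0.4,0,0],"roll":0},{"linear":[-0.2,0,-0.3],"roll":0},{"linear":[0,0,-0.6],"roll":0},{"linear":[0,0,-0.7],"roll":0},{"linear":[0,0,0],"roll":0},{"linear":[0,0,0],"roll":0},{"linear":[0,0,0],"roll":0}]'
python3 - <<'E'
from h import *
snap('side','s6');snap('wrist','w6')
a=cv2.imread('pics/s6.png')[100:310,220:430];b=cv2.imread('pics/w6.png')[:,170:470]
a=cv2.resize(a,(480,480),interpolation=cv2.INTER_CUBIC);b=cv2.copyMakeBorder(b,0,80,0,0,cv2.BORDER_CONSTANT);cv2.imwrite('pics/c6.png',np.hstack([a,b]))
E
```

```text
time_s: 19.8
position: [0.6404, -0.1255, 0.0292]
tool_rot: [[-0.145, 0.989, -0.0], [0.989, 0.145, 0.0], [0.0, -0.0, -1.0]]
ft_force: [0.4, 1.2, -0.9]
grip_width: 0.0126
gripper_force: 108.2
time_s: 20.47
position: [0.6456, -0.1636, 0.0924]
tool_rot: [[-0.145, 0.989, -0.001], [0.989, 0.145, 0.001], [0.001, -0.001, -1.0]]
ft_force: [0.4, 0.6, -1.1]
grip_width: 0.0126
gripper_force: 108.2
```

View pics/c6.png

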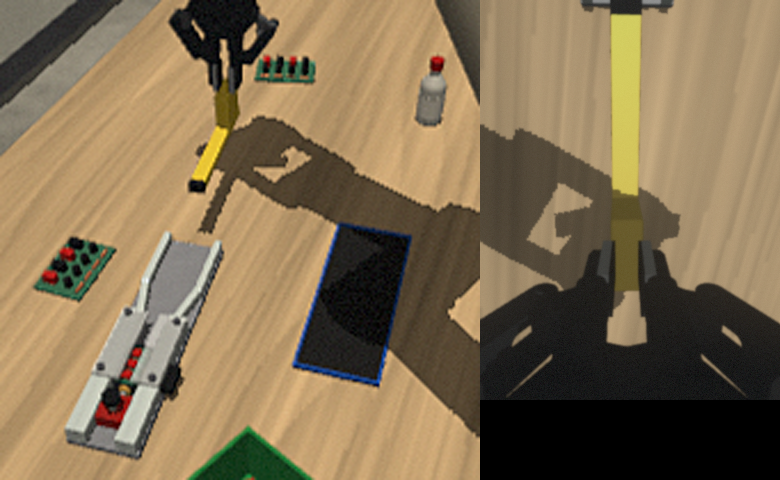

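The module sits home at the screw, the stick is clear and level, and the tray is free. I carry the stick to the tray.

```bash
python3 -m jog '[{"linear":[0,0,0],"roll":0.47},{"linear":[0.3,-0.5,0],"roll":0},{"linear":[0.475,-0.737,0],"roll":0},{"linear":[0.475,-0.737,0],"roll":0},{"linear":[0.475,-0.737,0],"roll":0},{"linear":[0.475,-0.737,0],"roll":0},{"linear":[0.475,-0.737,0],"roll":0},{"linear":[0.4,-0.6,0],"roll":0},{"linear":[0.25,-0.375,0],"roll":0},{"linear":[0,0,0],"roll":0},{"linear":[0,0,0],"roll":0}]'
python3 -m jog '[{"linear":[0,0,0.4],"roll":0},{"linear":[0,0,0.5],"roll":0},{"linear":[0,0,0.4],"roll":0},{"linear":[0,0,0.2],"roll":0},{"linear":[0,0,0.1],"roll":0},{"linear":[0,0,0],"roll":0},{"linear":[0,0,0],"roll":0},{"linear":[0,0,0],"roll":0}]'
```

```text
time_s: 21.48
position: [0.4265, -0.0524, 0.0931]
tool_rot: [[-0.105, 0.994, -0.0], [0.994, 0.105, 0.0], [0.0, -0.0, -1.0]]
ft_force: [0.5, -1.1, -1.5]
grip_width: 0.0127
gripper_force: 108.3
time_s: 22.15
position: [0.4275, -0.0529, 0.0298]
tool_rot: [[-0.105, 0.995, 0.001], [0.995, 0.105, -0.001], [-0.001, 0.001, -1.0]]
ft_force: [0.2, -0.4, -1.3]
grip_width: 0.0127
gripper_force: 108.3
```

```bash
python3 -m jog '[{"linear":[0,0,0.06],"roll":0},{"linear":[0,0,0.04],"roll":0},{"linear":[0,0,0],"roll":0},{"linear":[0,0,0],"roll":0}]' | grep -E 'pos|ft_'
python3 -m jog '[{"linear":[0,0,0.02],"roll":0},{"linear":[0,0,0.02],"roll":0},{"linear":[0,0,0],"roll":0},{"linear":[0,0,0],"roll":0}]' | grep -E 'pos|ft_'
```

```text
position: [0.4269, -0.0527, 0.0253]
ft_force: [-0.9, -0.0, -1.6]
position: [0.4271, -0.0528, 0.024]
ft_force: [-1.5, 0.5, 4.9]
```

```bash
python3 -m jog '[{"linear":[0,0,0],"roll":0},{"linear":[0,0,0],"roll":0},{"linear":[0,0,0],"roll":0},{"linear":[0,0,0],"roll":0},{"linear":[0,0,0],"roll":0},{"linear":[0,0,0],"roll":0},{"linear":[0,0,0],"roll":0},{"linear":[0,0,0],"roll":0},{"linear":[0,0,0],"roll":0},{"linear":[0,0,0],"roll":0}]' 1
python3 -m jog '[{"linear":[0,0,-0.3],"roll":0},{"linear":[0,0,-0.6],"roll":0},{"linear":[0,0,-0.8],"roll":0},{"linear":[0,0,-0.8],"roll":0},{"linear":[0,0,-0.8],"roll":0},{"linear":[0,0,-0.8],"roll":0},{"linear":[0,0,-0.4],"roll":0},{"linear":[0,0,0],"roll":0},{"linear":[0,0,0],"roll":0},{"linear":[0,0,0],"roll":0},{"linear":[0,0,0],"roll":0}]'
python3 - <<'E'
from h import *
snap('side','s7');snap('wrist','w7')
a=cv2.imread('pics/s7.png')[150:360,220:430];b=cv2.imread('pics/w7.png')[:,170:470]
a=cv2.resize(a,(480,480),interpolation=cv2.INTER_CUBIC);b=cv2.copyMakeBorder(b,0,80,0,0,cv2.BORDER_CONSTANT);cv2.imwrite('pics/c7.png',np.hstack([a,b]))
E
```

```text
time_s: 23.65
position: [0.4269, -0.0527, 0.0236]
tool_rot: [[-0.105, 0.995, -0.0], [0.995, 0.105, 0.0], [0.0, -0.0, -1.0]]
ft_force: [-0.1, 0.4, -0.0]
grip_width: 0.0854
gripper_force: 0.0
time_s: 24.57
position: [0.4263, -0.0525, 0.2024]
tool_rot: [[-0.105, 0.995, -0.003], [0.995, 0.105, 0.001], [0.001, -0.002, -1.0]]
ft_force: [1.6, 0.0, -0.6]
grip_width: 0.0852
gripper_force: 0.0
```

View pics/c7.png

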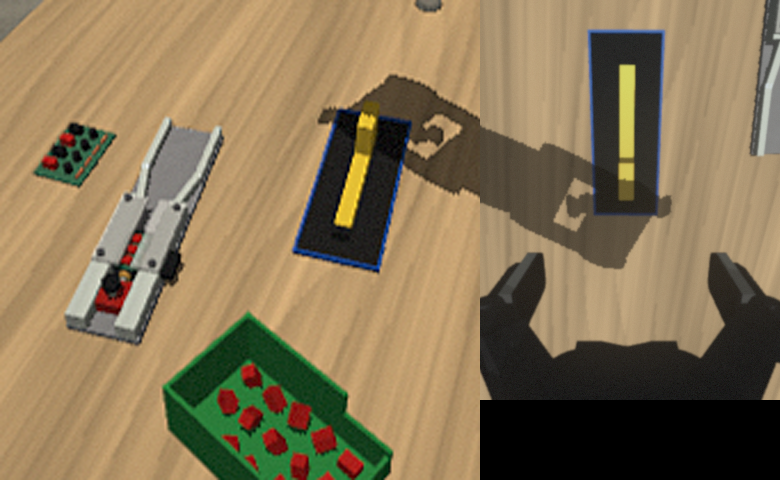

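The stick stands upright, centred on the tray and pointing along +x. The module is still home at the screw, and the bystanders I can see are undisturbed.

```bash
python3 -c "
from rig import env
print(env.close_job())"
```

```text
the job is handed in; nothing more can be done
None
```

I handed the job in at about 25 s: the stick pressed the module against the brass screw at about 13–15 N (wrist reading) for over 2 s, then went back upright on its tray, with the module still home and nothing else seen to move; no verdict was returned.

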